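Set the sliding magnifier over the brass bezel

TASK

Set up the bench magnifier to inspect the brass viewport bezel: squeeze the lock tab on the magnifier's slide and keep it squeezed while you slide the carriage along the rail to where the lens can reach, let the tab spring back so that the slide locks, and swing the lens arm until the whole bezel lies in view under the lens, seen straight down. Move only the magnifier: the bezel and the other parts on the shelf stay where they lie.

Things in the scene. Friction and masses are not known exactly. Their poses are not given: they have to be found in the camera images.
- rail: Fixed dark steel rail base, 460 mm long (y), 100 mm wide (x), 8 mm thick, lying on the shelf; origin under its centre. Axes: y along the rail, x level towards the side with the lens and the loose parts, z up. On it rides a grey carriage, deck 33 mm above the shelf, 170 mm long: squeeze grip at its -y end, magnifier post at its +y end, 110 mm apart.
- squeeze_grip (a point): Between two upright steel plates on the carriage, 68 mm above the shelf; rail's axes. Fixed plate on the +x side (40 mm long along y, top at 91 mm), spring lock tab on the -x side (30 mm long, top at 88 mm), each 6 mm thick, outer face 20 mm from this point: 40 mm over both at rest, 31 mm squeezed. Pinch them together from above, fingers closing along x. The point rides with the carriage, not the tab.
- tab (a joint): Lock tab travel, m: 0 sprung out (locked), 0.009 squeezed home towards the fixed plate. Spring: 6 N to start, 13 N at home. The slide is free beyond about 0.006. Let go, the tab springs out and its pawl drops into the nearest rack gap, shifting the carriage up to 4 mm. If it stays above 0.0025 it has not caught: nudge the carriage slightly.
- carriage (a joint): Carriage position along the rail, m, -0.132 to 0.132, growing along the rail's +y, 0 mid-rail. It locks at multiples of 0.008 (0.5 mm play); the pawl catches every 8 mm, so the tab must be kept squeezed all the way. Sliding friction about 0.5 N. Locked, it cannot be forced.
- post (a point): On the lens arm's vertical pivot axis at the top of the carriage's round post, 108 mm above the shelf, 110 mm from squeeze_grip along +y; rail's axes. Pivot cap 32 mm across, top 114 mm above the shelf.
- lens_arm (a joint): Angle of the lens arm about the post in rad: 0 along the rail's +y, growing as it swings clockwise seen from above, towards the rail's +x (which would be 1.57); limits -0.03 and 1.37. Stiff pivot (0.06 N m): it stays where it is left.
- swing_knob (a point): Upright round steel knob, 16 mm diameter, on the lens arm 85 mm from the pivot axis towards the lens; foot 112 mm, top 156 mm above the shelf. This point is on its axis at 138 mm. Grip it from above, or push it, to swing the arm (16 mm wide below it).
- lens (a point): Centre of the magnifier lens, 106 mm above the shelf, 150 mm from the pivot axis along the arm. Clear glass 80 mm across in a flat black ring of 94 mm outer diameter, 12 mm tall.
- bezel_center (a point): Centre (half-way up) of the loose brass viewport bezel lying flat on the shelf: thick stepped ring with a pane and a circle of 8 tiny screws, 56 mm diameter, 14 mm tall, 0.16 kg. It lies 120 to 140 mm from the rail's middle line on the +x side, in the lens's reach once the carriage has been slid.
- gasket_center (a point): Centre of a loose flat copper gasket ring, 56 mm outer, 40 mm inner diameter, 4 mm thick, smooth rim; not the part to inspect. Leave it.
- bolt_long: Grimy steel hex bolt standing on its head, 43 mm tall, head 19 mm across flats; origin under the head. Leave it.
- bolt_short: As bolt_long but 33 mm tall. Leave it.
- wrench: Bent open-ended steel wrench lying flat, about 165 mm long, up to 6 mm thick; origin on its underside near the middle. Leave it.
Mind the look-alikes: they are no part of the job. Of the things like the part that bears bezel_center, leave any that is black; of the rest the larger one is meant.

How it is judged:
By the outcome, as a careful person would: the job done as asked, in the order asked, and still so for the second after the job is handed in, with the robot touching nothing.
It also fails if it takes over 45 s, if anything falls off the work surface, if the arm or the gripper's body presses on something with over 40 N, if the wrist force passes 120 N, or if a joint passes its speed limit or range.

ROBOT

A 6-joint arm with a two-finger parallel gripper is mounted at the origin on the work surface. World frame = base frame: x ahead of the robot, y to its left, z up, the work surface at z = 0. Lengths are in m, angles in degrees, forces in N, time in s.
With the tool pointing down it reaches from about 0.4 to 0.825 m from the base axis. Payload 7 kg.
Tool frame: the origin (TCP) lies at the very end of the fingers, on their centre line; the grasp point (between the pads) lies hold_point_z behind it (hold_point_z is the distance from the TCP to the grasp point, in m); z points along the fingers, y is the direction in which the jaws open and shut (so a half turn about z gives the same grasp; the last joint's range is limited). The gripper opens to 88 mm and grips with 3 to 60 N. Pads are 19 mm wide; open, the fingers measure 130 mm over their backs; the gripper's body (78 mm by 193 mm) begins 47 mm behind the grasp point.
Start: joints at [90.934, 20.546, 0.682, 0, -70.136, -16.507], TCP at [0.181, 0.65, 0.227] pointing down, gripper open.
Joint ranges: [-176.03, 176.03], [-82.01, 121.73], [-58.28, 71.71], [-173.87, 95.51], [-174.79, -0.11], [-173.66, 173.66]. Speed limits (degrees/s): [136.94, 136.94, 172.46, 180, 180, 180].

INTERFACE

Orientations are given as [roll, pitch, yaw] about the fixed x, y, z axes, in that order (R = Rz(yaw) Ry(pitch) Rx(roll)).
In Python, from plant import get_obs, snapshot, close_job, hold_point_z gives the robot as it stands. The module is installed in compiled form; this text tells all that it offers.
- The arm moves only by the tool jog_arm, never from a script. Its argument "commands" is a list of rows, each a list of 4 numbers: the shift along the world's x, y, z in mm, then the turn about the world's z in degrees. In form: [[x, y, z, turn], ...]. A call has exactly 10 rows; each row shifts and turns the commanded pose from where the row before left it; what a row does not reach is not made up. A row lasts 1/12 s, in which the tool goes at most 41.7 mm and 7.16 degrees, less where a joint would pass 70% of its speed; a pose out of reach is approached as far as the arm can. A call is refused whole if a number of a shift passes 41.7 or a number of a turn 7.16, either way. A call with a gripper value outside its range is refused whole. "fingers" is the finger opening in mm, from 0 to 87.6, set as the call begins (left out, the last holds). The fingers move at their own pace and stop on an object; the grip force is fixed at half the most. Time passes only in rows, so rows that do not move let the fingers close, or fill a call up. It gives the time, the measured TCP pose, the force and the opening at its end, in the units of the state.
- get_obs(): the state, without advancing time (a new reading comes with each control period).
- snapshot(name): name is "scene" or "top" or "wrist"; returns a dict with "image" (384x512x3 uint8, red, green, blue), "fov_y" (degrees; the focal length in pixels is half the picture's height over the tangent of half this angle, whatever the lens; pixels are square), "cx", "cy" (the principal point, pixels), "rvec" (rotation vector, rad) and "tvec" (3), from world to camera coordinates, as OpenCV has them; the wrist camera has in their place "mount" (4x4, takes a point from camera to tool coordinates, whose origin is the TCP and whose axes are the flange's). Camera axes: x right, y down, z forward; pixel columns grow to the right and rows downward; lengths in m; the calibration is good to about 2 mm. The wrist camera is an equidistant fisheye: a pixel r from the principal point sees the ray r / f radians off the axis. A picture is of the moment at which its call begins: read the wrist's pose just before it. There is no depth.
- close_job(): hands the job in, once; it reports no verdict.
The state is a dict: "clock": time; "joint_pos": joint angles; "qvel": joint speeds; "tau": joint torques, N m; "tool_pos": TCP position; "orientation": TCP orientation; "force": force on the tool from outside, world axes, zero at the start; "moment": the same for the moment, N m; "opening": finger opening in m.
Only numpy, scipy, OpenCV 4.12 (cv2) and the standard library are available. Lean on these libraries where they do the work, as an engineer would, in place of code of your own. Each camera call takes 0.05 s, during which the arm holds its last target.

## Working session

There is one attempt and no reset: what is moved stays moved. The work goes in short steps, Python scripts to look and compute and a tool call to move; the robot and the scene stay as the last step left them, time stands still between calls to the robot, and variables do not carry over. Pictures are saved under pics/ and viewed, and the job is handed in when it is done.

Besides the shell and the picture viewer there is one more tool, called after "Call:" by a JSON object that holds its "op" and its "data", one argument or row to a line. jog_arm: Moves the arm, as the interface text tells. Its arguments: {"type":"object","properties":{"commands":{"type":"array","items":{"type":"array","items":{"type":"number"}}},"fingers":{"type":"number"}},"required":["commands"]}

```bash
mkdir -p pics; cat > h.py <<'E'
import numpy as np,cv2
from plant import get_obs,snapshot,close_job,hold_point_z
from scipy.spatial.transform import Rotation as Ro
def snap(n,fn):
    s=snapshot(n); cv2.imwrite('pics/'+fn+'.png',s['image'][:,:,::-1]); np.save('pics/'+fn+'.npy',s,allow_pickle=True); return s
def load(fn): return np.load('pics/'+fn+'.npy',allow_pickle=True).item()
def foc(s): return s['image'].shape[0]/2/np.tan(np.radians(s['fov_y'])/2)
def ray(s,u,v):
    f=foc(s);R=cv2.Rodrigues(np.array(s['rvec'],float))[0];t=np.array(s['tvec'],float).ravel()
    return -R.T@t, R.T@np.array([(u-s['cx'])/f,(v-s['cy'])/f,1])
def onz(s,u,v,z):
    c,d=ray(s,u,v); return c+d*(z-c[2])/d[2]
def proj(s,P):
    f=foc(s);R=cv2.Rodrigues(np.array(s['rvec'],float))[0];t=np.array(s['tvec'],float).ravel()
    p=R@np.array(P,float)+t; return np.array([s['cx']+f*p[0]/p[2],s['cy']+f*p[1]/p[2]])
E
python3 - <<'E'
from h import *
print(get_obs(),hold_point_z)
for n in('scene','top','wrist'):
    s=snap(n,n+'0'); print(n,{k:v for k,v in s.items() if k!='image'})
    if n!='wrist': print(ray(s,256,192))
E
```

```text
{'clock': 0.0, 'joint_pos': array([ 9.09335388e+01,  2.05917087e+01,  6.33015539e-01, -1.89205082e-02,
       -7.01344071e+01, -1.65065453e+01]), 'qvel': array([ 0.02373098, -0.0274776 , -0.01632078, -0.00748985, -0.0019128 ,
       -0.0518737 ]), 'tau': array([-1.53086468e-03, -5.82713270e+01,  2.93062896e+01,  6.99726686e+00,
        6.84000668e-03, -1.57679519e-04]), 'tool_pos': array([0.18112061, 0.64974342, 0.2256176 ]), 'orientation': array([ 1.79905683e+02, -9.40118933e-03, -1.55794427e+01]), 'force': array([-0.92282103, -0.96940967, -0.16169438]), 'moment': array([-0.00853455, -0.03957306,  0.03237738]), 'opening': 0.08753656698677931} 0.0188
scene {'fov_y': 43.60782920990812, 'cx': 255.08480379895855, 'cy': 199.21517261927556, 'rvec': array([ 1.43965034,  2.16529035, -0.87733057]), 'tvec': array([ 0.19834943, -0.35253104,  1.31542558])}
(array([1.14055025, 0.28517347, 0.71539241]), array([-0.63856758, -0.28421   , -0.71532214]))
top {'fov_y': 45.875567836257545, 'cx': 254.438238978375, 'cy': 193.99778691877978, 'rvec': array([ 2.11394377, -2.16793751,  0.09356742]), 'tvec': array([0.08533   , 0.63089471, 0.98620526])}
(array([0.50652038, 0.03445871, 1.05837605]), array([ 0.12735502,  0.03047486, -0.99140467]))
wrist {'fov_y': 65.70646984690485, 'cx': 258.0490313172239, 'cy': 187.74918368159757, 'mount': array([[ 7.95933574e-04, -9.63179354e-01, -2.68858512e-01,
         7.28951375e-02],
       [ 9.99998674e-01,  3.84724969e-04,  1.58214583e-03,
         2.50760608e-04],
       [-1.42045361e-03, -2.68859415e-01,  9.63178383e-01,
        -1.55373887e-01],
       [ 0.00000000e+00,  0.00000000e+00,  0.00000000e+00,
         1.00000000e+00]])}
```

View pics/scene0.png

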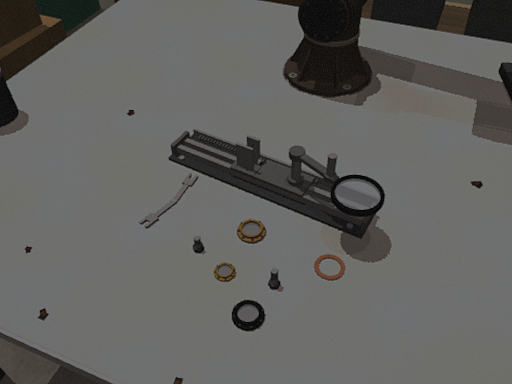

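View pics/top0.png

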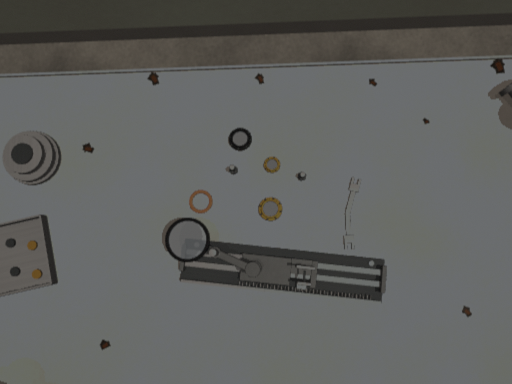

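View pics/wrist0.png

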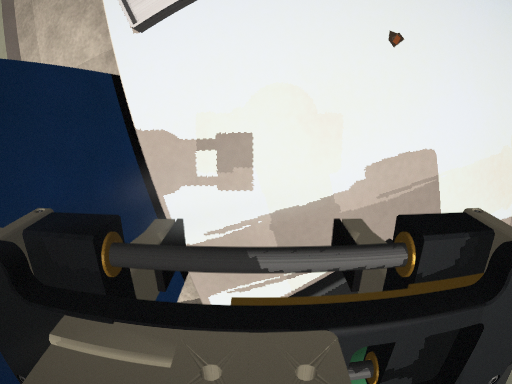

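Candidates in the top view: the large brass ring at (270,209), the small brass ring at (272,165), the black ring at (240,139) and the copper gasket at (201,201). By the description it is the large brass ring. I'll check that with a close crop and measure.

```bash
python3 - <<'E'
from h import *
s=load('top0');im=s['image'][:,:,::-1]
c=im[120:310,150:400]; g=(255*(c/255.)**0.5).astype(np.uint8)
cv2.imwrite('pics/topc.png',cv2.resize(g,None,fx=3.15,fy=3.15,interpolation=cv2.INTER_CUBIC))
s2=load('scene0');c=s2['image'][110:340,130:400,::-1]; g=(255*(c/255.)**0.5).astype(np.uint8)
cv2.imwrite('pics/scenec.png',cv2.resize(g,None,fx=2.6,fy=2.6,interpolation=cv2.INTER_CUBIC))
for nm,u,v,z in [('bez',270,209,.014),('small',272,165,.01),('black',240,139,.014),('gask',201,201,.004)]: print(nm,onz(s,u,v,z))
hsv=cv2.cvtColor(im.copy(),cv2.COLOR_BGR2HSV)
m=cv2.inRange(hsv,(8,90,40),(35,255,255))
n,l,st,ce=cv2.connectedComponentsWithStats(cv2.dilate(m,np.ones((3,3))))
for i in range(1,n):
    if st[i,4]>60 and 150<ce[i][0]<400: print(st[i],ce[i])
E
```

```text
bez [0.60023211 0.03515984 0.014     ]
small [0.70396273 0.02766854 0.01      ]
black [0.76772961 0.10136853 0.014     ]
gask [0.62423528 0.19658965 0.004     ]
[150  73   8  11  70] [153.58571429  78.12857143]
[263 156  18  18 222] [271.45945946 164.54504505]
[188 189  25  25 341] [200.20234604 201.10557185]
[258 197  25  25 381] [269.86351706 208.82939633]
```

View pics/topc.png

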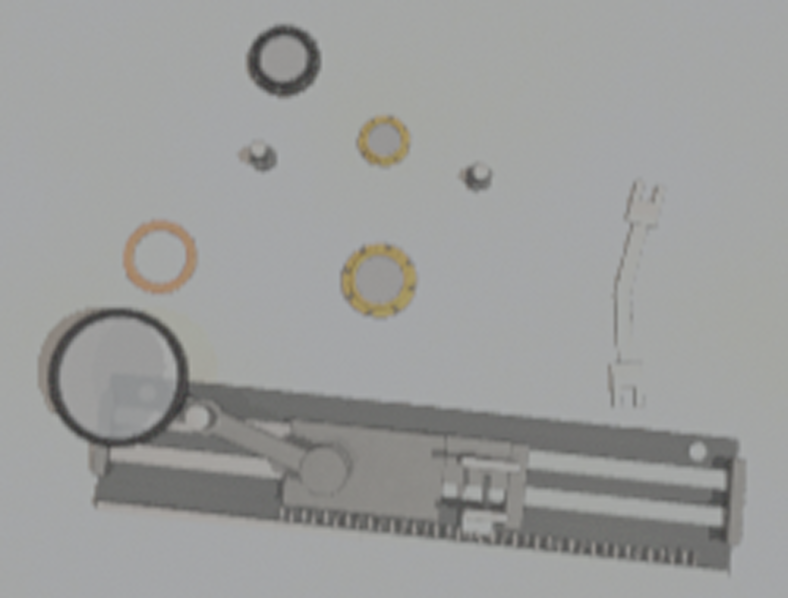

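View pics/scenec.png

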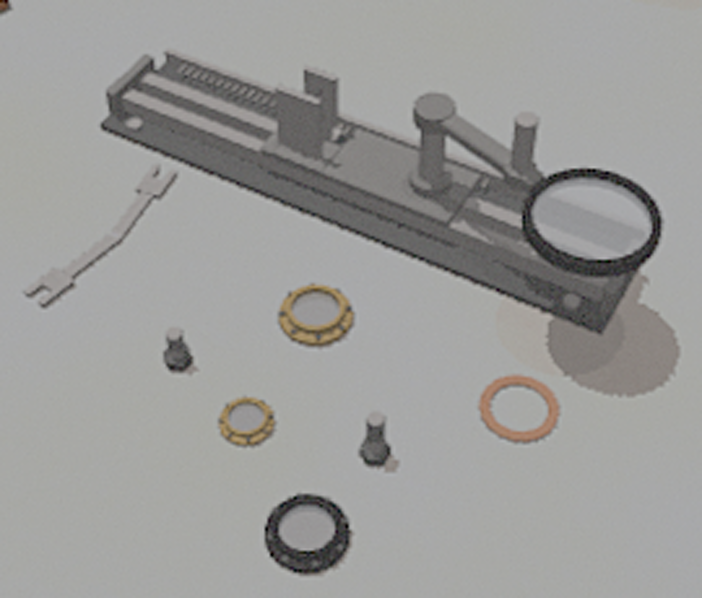

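```bash
cat >> h.py <<'E'
def tc(u,v): return u/3.15+150-.35,v/3.15+120-.35
E
python3 - <<'E'
from h import *
s=load('top0')
P={}
for nm,u,v,z in [('c-y+x',738,438,.008),('c+y+x',110,376,.008),('c+y-x',95,503,.008),('c-y-x',730,572,.008),('cap',325,470,.114),('lens',118,377,.112),('knob',202,416,.156),('fixtop',492,465,.091),('tabtop',480,519,.088),('fl',461,461,.091),('fr',520,468,.091)]:
    P[nm]=onz(s,*tc(u,v),z)[:2]; print(nm,P[nm])
a=P['c+y+x']-P['c-y+x'];b=P['c+y-x']-P['c-y-x'];print(np.hypot(*a),np.hypot(*b),np.degrees(np.arctan2(*(-a[0],a[1]))),np.degrees(np.arctan2(-b[0],b[1])))
print('width',np.hypot(*(P['c-y+x']-P['c-y-x'])),np.hypot(*(P['c+y+x']-P['c+y-x'])))
c=sum(P[k] for k in P if k[0]=='c' and k!='cap')/4;print('ctr',c)
th=np.arctan2(-(a+b)[0],(a+b)[1]);ex=np.array([np.cos(th),np.sin(th)]);ey=np.array([-np.sin(th),np.cos(th)])
for k in P: d=P[k]-c; print(k,d@ex,d@ey)
B=onz(s,269.86,208.83,.009)[:2];print('bez rail',(B-c)@ex,(B-c)@ey,B)
print(np.hypot(*(P['lens']-P['cap'])),np.hypot(*(P['knob']-P['cap'])))
# scene check
t=load('scene0')
for k,z in [('cap',.114),('lens',.112),('knob',.156),('fixtop',.091),('tabtop',.088)]: print(k,proj(t,[*P[k],z]),(proj(t,[*P[k],z])-[130,110])*2.6)
E
```

```text
c-y+x [ 0.48081003 -0.22017571]
c+y+x [0.53614268 0.23501141]
c+y-x [0.44427576 0.24637619]
c-y-x [ 0.38645471 -0.2090931 ]
cap [0.46867053 0.0737446 ]
lens [0.53242229 0.20981882]
knob [0.50553802 0.14864104]
fixtop [ 0.46865285 -0.03672749]
tabtop [ 0.43321662 -0.02768537]
fl [ 0.47173172 -0.01621876]
fr [ 0.46628065 -0.05522749]
0.4585379106361996 0.45912476477470665 -6.9308827654246805 -7.234901592731262
width 0.09500394820463276 0.09256721389230008
ctr [0.4619208 0.0130297]
c-y+x 0.04750090758512957 -0.2290965499611784
c+y+x 0.046283600257138534 0.22943974484380275
c+y-x -0.04628360025713851 0.2293899780631148
c-y-x -0.04750090758512952 -0.22973317294573917
cap -0.0007883366448566344 0.06108384417747077
lens 0.045698018699284026 0.20398065796686773
knob 0.026562549501069843 0.13995473922869958
fixtop 0.012816082388297175 -0.04854736613859418
tabtop -0.02346467289416655 -0.043943778516092956
fl 0.0133425885020974 -0.02781549546663594
fr 0.012743159697978745 -0.0671986952906222
bez rail 0.1353341487282605 0.039435806206647266 [0.60108486 0.03547693]
0.15026802928215738 0.08347867427762244
cap [296.90803253 149.11384773] [433.96088458 101.6960041 ]
lens [357.85569952 191.09164933] [592.42481875 210.83828826]
knob [331.15848704 154.03456706] [523.0120663  114.48987435]
fixtop [244.55232285 144.37777372] [297.83603941  89.38221167]
tabtop [255.6213743  136.22959569] [326.61557317  68.19694878]
```

The crop confirms it: the large gold ring, flanged and with screws, is at top (270,209). The rail yaw is about -7.1°, the cap-to-lens distance measures 150 mm and cap-to-knob 83 mm, and both agree with the sizes given. The squeeze grip comes out near (0.455,-0.035). The carriage needs to move about -85 mm and the arm should end at about 1.14 rad.

Call:
{"op": "jog_arm", "data": {
  "commands": [
    [22,-34,0,-4.1],
    [22,-34,0,-4.1],
    [22,-34,0,-4.1],
    [22,-34,0,-4.1],
    [22,-34,0,-4.1],
    [22,-34,0,-4.1],
    [22,-34,0,-4.1],
    [22,-34,0,-4.1],
    [22,-34,0,-4.1],
    [22,-34,0,-4.1]
  ]
}}

```text
clock: 0.98
tool_pos: [0.4017, 0.3083, 0.2267]
orientation: [-180.0, 0.0, -56.7]
force: [1.4, 0.1, 0.1]
opening: 0.0872
```

Call:
{"op": "jog_arm", "data": {
  "commands": [
    [6,-35,0,-4.1],
    [6,-35,0,-4.1],
    [6,-35,0,-4.1],
    [6,-35,0,-4.1],
    [6,-35,0,-4.1],
    [6,-35,0,-4.1],
    [6,-35,0,-4.1],
    [6,-35,0,-4.1],
    [5,-35,0,-4.1],
    [0,-25,0,-4.1]
  ]
}}

```text
clock: 1.82
tool_pos: [0.4543, -0.0321, 0.2265]
orientation: [-180.0, -0.0, -97.8]
force: [0.7, 0.1, -0.6]
opening: 0.088
```

```bash
cat >> h.py <<'E'
def wT(o):
    T=np.eye(4);T[:3,:3]=Ro.from_euler('xyz',o['orientation'],degrees=True).as_matrix();T[:3,3]=o['tool_pos'];return T
def wonz(s,T,u,v,z):
    f=foc(s);x,y=u-s['cx'],v-s['cy'];r=np.hypot(x,y);a=r/f
    d=np.array([x/r*np.sin(a),y/r*np.sin(a),np.cos(a)]);M=T@s['mount'];c=M[:3,3];d=M[:3,:3]@d
    return c+d*(z-c[2])/d[2]
E
python3 - <<'E'
from h import *
o=get_obs();s=snap('wrist','wrist1');np.save('pics/o1.npy',wT(o));snap('top','top1')
g=s['image'][:,:,::-1];cv2.imwrite('pics/w1b.png',cv2.resize(g,None,fx=1.5,fy=1.5,interpolation=cv2.INTER_CUBIC))
print(o['tool_pos'],o['orientation'],o['joint_pos'])
E
```

```text
[ 0.45428192 -0.03212743  0.22654457] [-1.79998563e+02 -1.00885771e-02 -9.78148880e+01] [ 2.08708279e+01 -6.84184851e-01 -2.56675018e+01  1.05246856e-02
 -6.50202652e+01 -2.86901606e+01]
```

View pics/w1b.png

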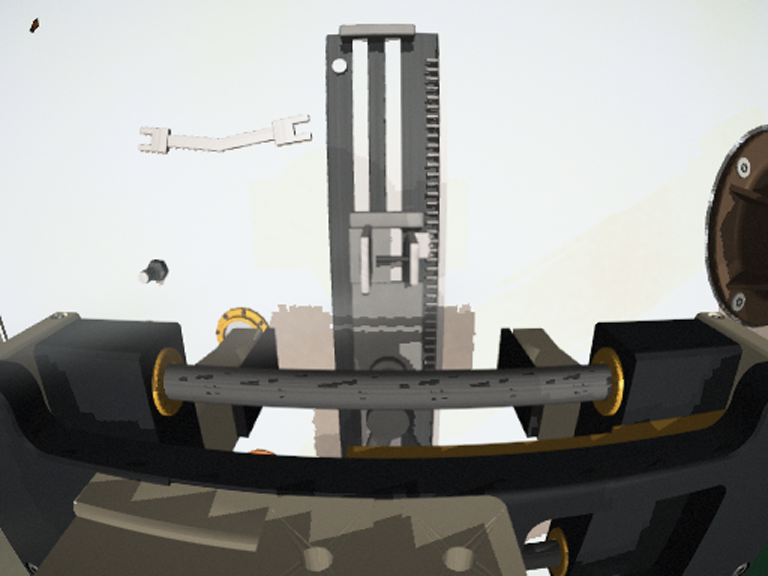

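```bash
python3 - <<'E'
from h import *
s=load('wrist1');g=s['image'][120:260,200:320,::-1];cv2.imwrite('pics/w1c.png',cv2.resize(g,None,fx=5,fy=4.28,interpolation=cv2.INTER_CUBIC))
E
```

```text
(no output)
```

View pics/w1c.png

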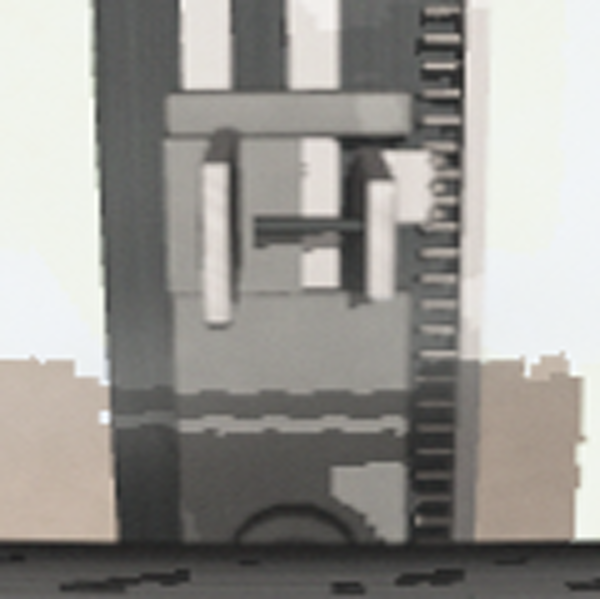

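```bash
python3 - <<'E'
from h import *
s=load('wrist1');T=np.load('pics/o1.npy')
th=np.radians(-7.08);ex=np.array([np.cos(th),np.sin(th)]);ey=np.array([-np.sin(th),np.cos(th)]);c=np.array([.46192,.01303])
def W(u,v,z): return wonz(s,T,200+u/5-.4,120+v/4.28-.4,z)[:2]
Q={k:W(*a) for k,a in dict(fo1=(204,162,.091),fo2=(204,325,.091),fi1=(230,162,.091),fi2=(231,325,.091),ti1=(368,180,.088),ti2=(369,300,.088),to1=(395,180,.088),to2=(392,300,.088),rl1=(95,10,.008),rl2=(115,500,.008)).items()}
for k,p in Q.items(): print(k,p,(p-c)@ex,(p-c)@ey)
f=(Q['fo1']+Q['fo2']+Q['fi1']+Q['fi2'])/4;t=(Q['ti1']+Q['ti2']+Q['to1']+Q['to2'])/4
print(f,t,(f+t)/2)
for a,b in(('fo1','fo2'),('fi1','fi2'),('rl1','rl2')):
    d=Q[b]-Q[a];print(np.degrees(np.arctan2(-d[0],d[1])))
E
```

```text
fo1 [ 0.46884367 -0.05749921] 0.015563963571720178 -0.0691380514393101
fo2 [ 0.47474305 -0.01847555] 0.016608488583933545 -0.029684810568052517
fi1 [ 0.46372834 -0.05678271] 0.01039931874941753 -0.06905750284714371
fi2 [ 0.46925477 -0.01773108] 0.011070304664960519 -0.02962247860594933
ti1 [ 0.43706103 -0.04830407] -0.01710968841558523 -0.0639303911754625
ti2 [ 0.44045906 -0.01921113] -0.017323422082842765 -0.03464046382595783
to1 [ 0.43166699 -0.04758725] -0.022550951521046803 -0.06388388133497552
to2 [ 0.4357581  -0.01856783] -0.022067821776458413 -0.0345814837212156
rl1 [ 0.49628122 -0.09312175] 0.04718295634902641 -0.10110715366259093
rl2 [0.51696992 0.06132647] 0.048677382506874756 0.054713394262906084
[ 0.46914246 -0.03762214] [ 0.43623629 -0.03341757] [ 0.45268937 -0.03551985]
-8.596552166655815
-8.05479214043372
-7.629489060624014
```

Fixed plate top found at (0.469,-0.038) and tab top at (0.436,-0.033): 33 mm apart, 40 and 30 mm long, as described. Because only the tab moves, I'll centre the tool 4.5 mm towards the fixed plate and then descend.

Call:
{"op": "jog_arm", "data": {
  "commands": [
    [3,-4,0,0.2],
    [0,0,-22,0],
    [0,0,-22,0],
    [0,0,-22,0],
    [0,0,-22,0],
    [0,0,-22,0],
    [0,0,-22,0],
    [0,0,-22,0],
    [0,0,-22,0],
    [0,0,0,0]
  ],
  "fingers": 76
}}

```text
clock: 2.75
tool_pos: [0.4549, -0.0337, 0.0472]
orientation: [179.7, -0.1, -97.3]
force: [-0.9, -0.6, -0.6]
opening: 0.0756
```

```bash
python3 - <<'E'
from h import *
print(get_obs())
s=snap('wrist','wrist2');snap('scene','scene2')
g=s['image'][:,:,::-1];cv2.imwrite('pics/w2b.png',cv2.resize(g,None,fx=1.5,fy=1.5))
E
```

```text
{'clock': 2.75, 'joint_pos': array([ 20.59744566,  12.12775198, -39.13925711,  -0.06238043,
       -39.08681909, -27.82638547]), 'qvel': array([-0.09683887, -3.13285431,  2.96596429,  0.90850627, -6.08400738,
       -0.14818286]), 'tau': array([ 2.12993408e-01, -3.63622999e+01,  2.01136351e+01,  5.03407583e+00,
        1.23577248e+00,  6.57035082e-03]), 'tool_pos': array([ 0.45488614, -0.0336634 ,  0.04716831]), 'orientation': array([ 1.79668852e+02, -1.30653989e-01, -9.72771029e+01]), 'force': array([-0.89131545, -0.61844825, -0.63909061]), 'moment': array([ 0.06787671,  0.16344322, -0.04410362]), 'opening': 0.0756112439732782}
```

View pics/w2b.png

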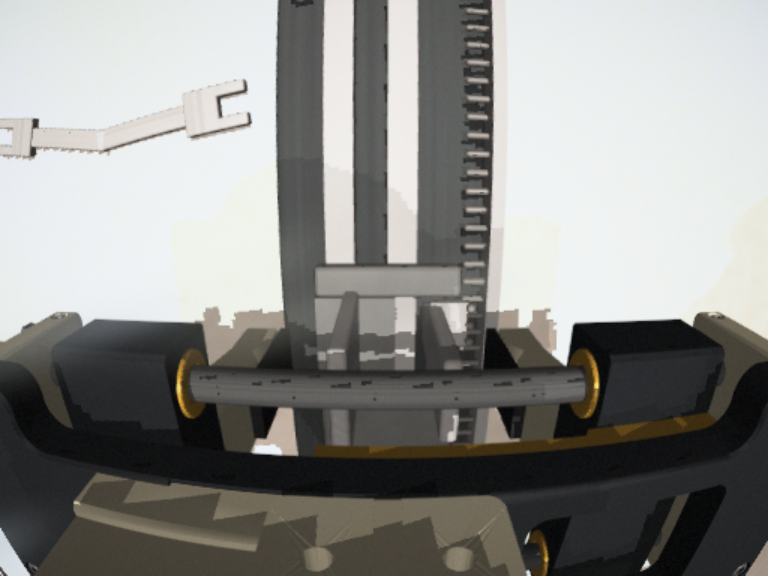

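View pics/scene2.png

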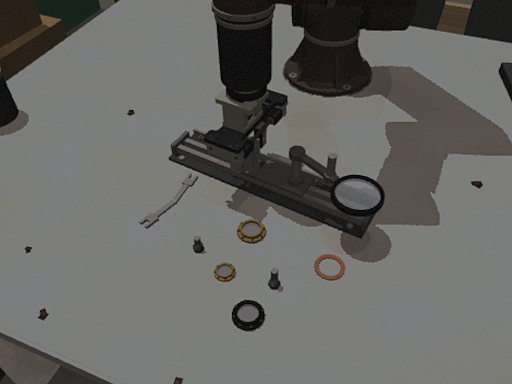

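Call:
{"op": "jog_arm", "data": {
  "commands": [
    [2.5,-1,3,0],
    [0,0,0,0],
    [0,0,0,0],
    [0,0,0,0],
    [0,0,0,0],
    [0,0,0,0],
    [0,0,0,0],
    [0,0,0,0],
    [0,0,0,0],
    [0,0,0,0]
  ],
  "fingers": 15
}}

```text
clock: 3.68
tool_pos: [0.4574, -0.0354, 0.0535]
orientation: [179.8, -0.1, -97.4]
force: [-7.2, 1.3, 7.5]
opening: 0.0303
```

Opening 30 mm, so the tab is squeezed home. Now I'll slide 87 mm along the rail's -y.

Call:
{"op": "jog_arm", "data": {
  "commands": [
    [-0.5,-4,0,0],
    [-1.2,-9,0,0],
    [-1.2,-9,0,0],
    [-1.1,-9,0,0],
    [-1.1,-9,0,0],
    [-1.2,-9,0,0],
    [-0.6,-5,0,0],
    [0,0,0,0],
    [0,0,0,0],
    [0,0,0,0]
  ],
  "fingers": 15
}}

```text
clock: 4.52
tool_pos: [0.4505, -0.0895, 0.0535]
orientation: [179.8, -0.1, -97.4]
force: [-6.4, 0.5, 5.7]
opening: 0.0302
```

Call:
{"op": "jog_arm", "data": {
  "commands": [
    [-0.5,-4,0,0],
    [-1.2,-9,0,0],
    [-1.2,-9,0,0],
    [-0.8,-6,0,0],
    [-0.5,-4,0,0],
    [0,-0.5,0,0],
    [0,0,0,0],
    [0,0,0,0],
    [0,0,0,0],
    [0,0,0,0]
  ],
  "fingers": 15
}}

```text
clock: 5.35
tool_pos: [0.4463, -0.1218, 0.0534]
orientation: [179.8, -0.1, -97.4]
force: [-6.3, 0.4, 5.2]
opening: 0.0302
```

```bash
python3 - <<'E'
from h import *
print(get_obs()['tool_pos'])
s=snap('top','top3');snap('scene','scene3')
g=s['image'][110:310,140:400,::-1]; g=(255*(g/255.)**0.6).astype(np.uint8);cv2.imwrite('pics/t3b.png',cv2.resize(g,None,fx=3,fy=3,interpolation=cv2.INTER_CUBIC))
E
```

```text
[ 0.44626667 -0.12175509  0.0534406 ]
```

View pics/t3b.png

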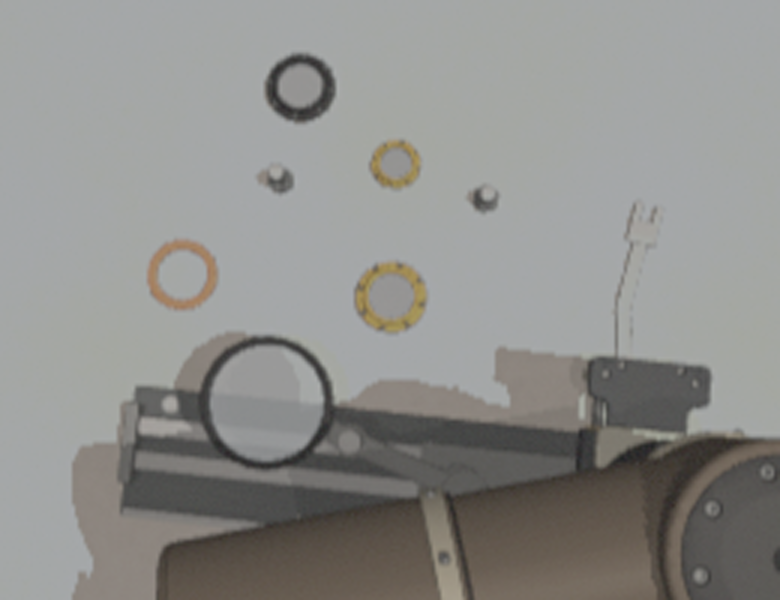

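The top view shows that the carriage rode along: the lens ring is now at crop (267,402), about 86 mm further on. I'll release so the slide locks.

Call:
{"op": "jog_arm", "data": {
  "commands": [
    [0,0,0,0],
    [0,0,0,0],
    [0,0,0,0],
    [0,0,0,0],
    [0,0,0,0],
    [0,0,0,0],
    [0,0,0,0],
    [0,0,0,0],
    [0,0,0,0],
    [0,0,0,0]
  ],
  "fingers": 76
}}

```text
clock: 6.28
tool_pos: [0.4488, -0.1212, 0.0536]
orientation: [-180.0, 0.0, -97.4]
force: [0.1, -0.1, -0.1]
opening: 0.0759
```

Call:
{"op": "jog_arm", "data": {
  "commands": [
    [-1,0,20,0],
    [0,0,20,0],
    [0,0,20,0],
    [0,0,20,0],
    [0,0,20,0],
    [0,0,20,0],
    [0,0,20,0],
    [0,0,20,0],
    [0,0,15,0],
    [0,0,0,0]
  ]
}}

```text
clock: 7.12
tool_pos: [0.4493, -0.1214, 0.2319]
orientation: [-179.7, 0.0, -97.3]
force: [1.0, -0.3, 0.2]
opening: 0.076
```

```bash
python3 - <<'E'
from h import *
o=get_obs();print(o['tool_pos'],o['orientation'],o['qvel'],o['opening'])
s=snap('wrist','wrist4');np.save('pics/o4.npy',wT(o));snap('top','top4')
g=s['image'][120:260,200:320,::-1];cv2.imwrite('pics/w4c.png',cv2.resize(g,None,fx=5,fy=4.28,interpolation=cv2.INTER_CUBIC))
g=load('top4')['image'][110:310,140:400,::-1]; g=(255*(g/255.)**0.6).astype(np.uint8);cv2.imwrite('pics/t4b.png',cv2.resize(g,None,fx=3,fy=3,interpolation=cv2.INTER_CUBIC))
E
```

```text
[ 0.44934299 -0.12140524  0.23187217] [-1.79689253e+02  2.99718377e-02 -9.73448642e+01] [ 0.02375037  1.4290533  -3.12736626 -1.04845089  3.45088546  0.04781031] 0.07602431182867828
```

View pics/w4c.png

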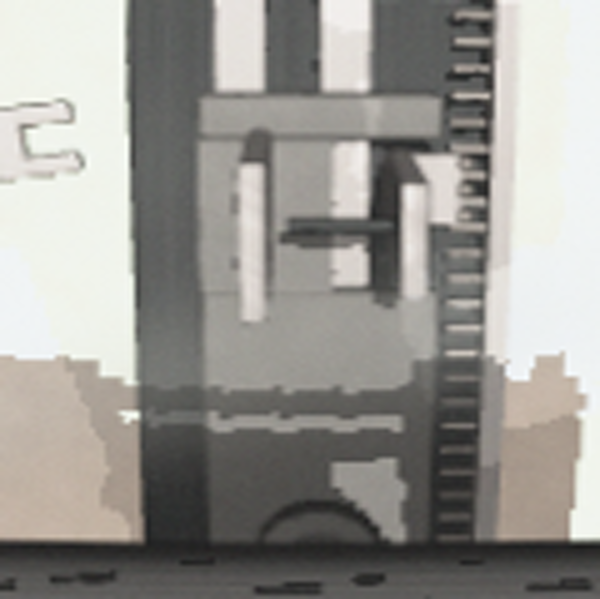

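View pics/t4b.png

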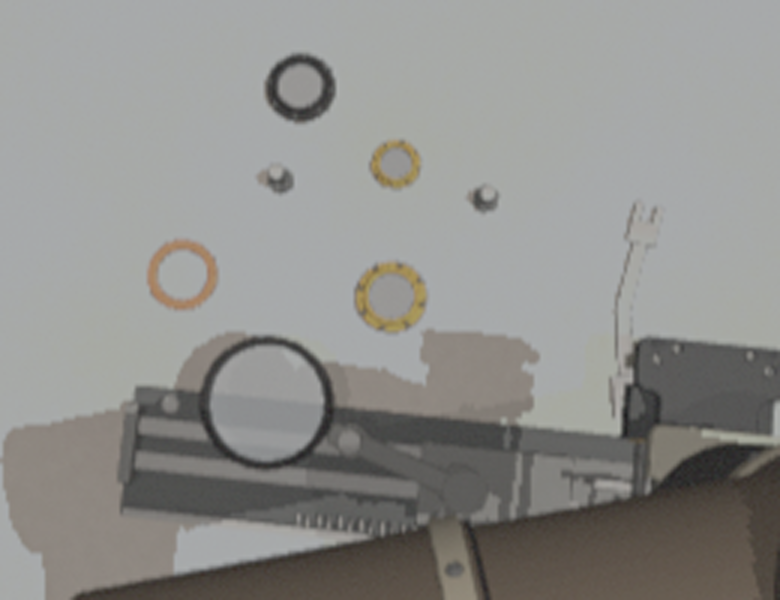

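The tab is sprung out: the plate gap is 160.5 px against 161 expected after scaling for height, the same as at rest. I'll remeasure the lens arm and compute the swing path for the knob.

```bash
python3 - <<'E'
from h import *
s=load('top4')
def C(u,v): return u/3+140-.33,v/3+110-.33
cap=onz(s,*C(464,490),.114)[:2];lens=onz(s,*C(267,402),.112)[:2];knob=onz(s,*C(350,440),.156)[:2];bez=onz(s,269.86,208.83,.009)[:2]
print(cap,lens,knob,bez,np.hypot(*(lens-cap)),np.hypot(*(knob-cap)))
# post by shift of lens from top0
l0=np.array([.53242,.20982]);c0=np.array([.46867,.07374]);print('shift',lens-l0,np.hypot(*(lens-l0)))
post=(cap+lens-(l0-c0))/2
print('post',post, 'bez dist',np.hypot(*(bez-post)))
az=lambda d:np.degrees(np.arctan2(d[1],d[0]))
a0=az(lens-post);a1=az(bez-post);print('az',a0,a1,az(knob-post))
for a in np.linspace(a0,a1,7): print(a,post+.085*np.array([np.cos(np.radians(a)),np.sin(np.radians(a))]),post+.15*np.array([np.cos(np.radians(a)),np.sin(np.radians(a))]))
E
```

```text
[ 0.45846348 -0.01113533] [0.52137437 0.12292397] [0.49457537 0.06452007] [0.60108486 0.03547693] 0.148086710329081 0.083832014557057
shift [-0.01104563 -0.08689603] 0.0875952416136794
post [ 0.45804393 -0.01214568] bez dist 0.1507601454940497
az 64.87941104824705 18.414143303398994 64.52206862654428
64.87941104824705 [0.49412854 0.06481471] [0.52172265 0.12366677]
57.13519975743904 [0.5041699  0.05925036] [0.53944271 0.11384733]
49.39098846663103 [0.51336989 0.05238368] [0.55567797 0.10172966]
41.64677717582302 [0.52156067 0.04433992] [0.5701323 0.0875348]
33.90256588501501 [0.52859285 0.03526581] [0.58254202 0.07152166]
26.158354594207005 [0.53433815 0.02532687] [0.59268078 0.05398236]
18.414143303398994 [0.53869176 0.0147044 ] [0.60036364 0.03523681]
```

Shift 87.6 mm, which is 11 teeth, so it is locked. The bezel lies 150.8 mm from the post, so the lens will centre on it. I'll move over the knob with the jaws tangential.

Call:
{"op": "jog_arm", "data": {
  "commands": [
    [9,37,0,-3.6],
    [9,37,0,-3.6],
    [9,37,0,-3.6],
    [9,37,0,-3.6],
    [9,38,0,-3.6],
    [0,0,0,0],
    [0,0,0,0],
    [0,0,0,0],
    [0,0,0,0],
    [0,0,0,0]
  ],
  "fingers": 60
}}

```text
clock: 8.05
tool_pos: [0.4923, 0.0636, 0.2283]
orientation: [180.0, -0.0, -115.4]
force: [1.1, -0.2, -0.4]
opening: 0.0599
```

```bash
python3 - <<'E'
from h import *
o=get_obs();print(o['tool_pos'],o['orientation'])
s=snap('scene','scene5');snap('top','top5');w=snap('wrist','wrist5');np.save('pics/o5.npy',wT(o))
g=s['image'][60:300,150:420,::-1];cv2.imwrite('pics/s5b.png',cv2.resize(g,None,fx=2.4,fy=2.4,interpolation=cv2.INTER_CUBIC))
E
```

```text
[0.49225076 0.06364579 0.22830434] [ 1.79979952e+02 -2.15551738e-02 -1.15431883e+02]
```

View pics/s5b.png

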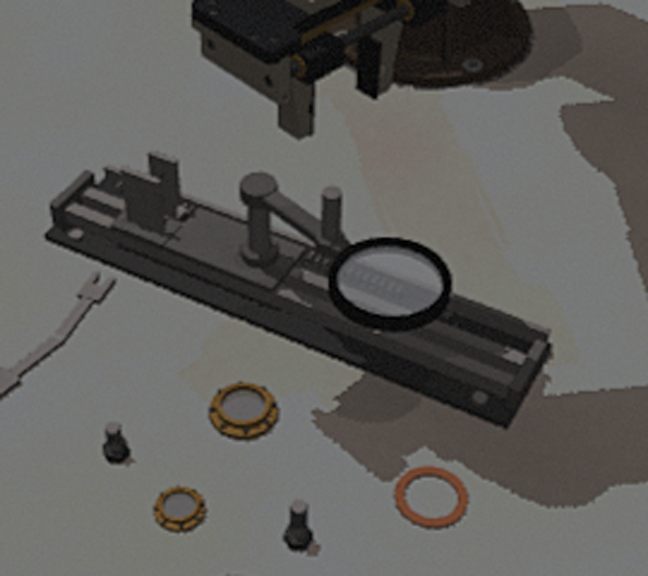

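View pics/wrist5.png

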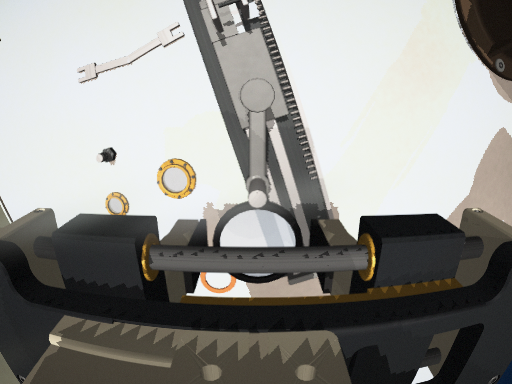

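```bash
python3 - <<'E'
from h import *
s=load('wrist5');T=np.load('pics/o5.npy')
print('knob',wonz(s,T,257,198,.156),'cap',wonz(s,T,257,95,.114),'bez',wonz(s,T,176,178,.011))
t=load('scene5');print('scene knob', onz(t,150+331/2.4,60+192/2.4,.156),'cap',onz(t,150+258/2.4,60+186/2.4,.114))
E
```

```text
knob [0.49313429 0.06231425 0.156     ] cap [ 0.45767443 -0.01259279  0.114     ] bez [0.59818267 0.03262441 0.011     ]
scene knob [0.49786456 0.0648585  0.156     ] cap [ 0.46476397 -0.00974999  0.114     ]
```

Call:
{"op": "jog_arm", "data": {
  "commands": [
    [1.5,0.5,-13,0],
    [0,0,-13,0],
    [0,0,-13,0],
    [0,0,-13,0],
    [0,0,-13,0],
    [0,0,-13,0],
    [0,0,-13,0],
    [0,0,-13,0],
    [0,0,0,0],
    [0,0,0,0]
  ],
  "fingers": 60
}}

```text
clock: 9.03
tool_pos: [0.4939, 0.0646, 0.1244]
orientation: [180.0, -0.1, -115.4]
force: [-0.4, 0.1, -0.2]
opening: 0.0598
```

Call:
{"op": "jog_arm", "data": {
  "commands": [
    [0,0,0,0],
    [0,0,0,0],
    [0,0,0,0],
    [0,0,0,0],
    [0,0,0,0],
    [0,0,0,0],
    [0,0,0,0],
    [0,0,0,0],
    [0,0,0,0],
    [0,0,0,0]
  ],
  "fingers": 5
}}

```text
clock: 9.87
tool_pos: [0.4941, 0.0652, 0.1246]
orientation: [-180.0, 0.0, -115.4]
force: [-1.4, -0.8, 1.3]
opening: 0.0156
```

Call:
{"op": "jog_arm", "data": {
  "commands": [
    [3.1,-1.5,0,-2.3],
    [3.0,-1.7,0,-2.3],
    [3.0,-1.8,0,-2.3],
    [2.9,-1.9,0,-2.4],
    [2.8,-2.0,0,-2.3],
    [2.7,-2.1,0,-2.3],
    [2.6,-2.2,0,-2.3],
    [2.5,-2.3,0,-2.4],
    [2.5,-2.4,0,-2.3],
    [2.3,-2.5,0,-2.3]
  ],
  "fingers": 5
}}

```text
clock: 10.7
tool_pos: [0.5216, 0.0446, 0.1246]
orientation: [-180.0, -0.0, -138.7]
force: [-1.2, -0.3, 1.2]
opening: 0.0154
```

Call:
{"op": "jog_arm", "data": {
  "commands": [
    [2.2,-2.6,0,-2.3],
    [2.1,-2.7,0,-2.3],
    [2.0,-2.8,0,-2.3],
    [1.9,-2.9,0,-2.4],
    [1.8,-3.0,0,-2.3],
    [1.7,-3.0,0,-2.3],
    [1.5,-3.1,0,-2.3],
    [1.4,-3.1,0,-2.4],
    [1.3,-3.2,0,-2.3],
    [1.1,-3.2,0,-2.3]
  ],
  "fingers": 5
}}

```text
clock: 11.53
tool_pos: [0.5387, 0.015, 0.1246]
orientation: [-180.0, 0.0, -161.9]
force: [-0.4, 0.0, 2.0]
opening: 0.0152
```

```bash
python3 - <<'E'
from h import *
o=get_obs();print(o['tool_pos'],o['orientation'],o['force'],o['joint_pos'])
s=snap('top','top6');snap('scene','scene6')
g=s['image'][110:310,140:400,::-1]; g=(255*(g/255.)**0.6).astype(np.uint8);cv2.imwrite('pics/t6b.png',cv2.resize(g,None,fx=3,fy=3,interpolation=cv2.INTER_CUBIC))
E
```

```text
[0.53869061 0.01501312 0.12463203] [-1.79991470e+02  2.43581200e-03 -1.61876203e+02] [-0.40508177  0.04982035  2.0268002 ] [ 2.24521703e+01  1.30428421e+01 -2.44593294e+01  1.09535968e-02
 -5.24960438e+01 -9.43350423e+01]
```

View pics/t6b.png

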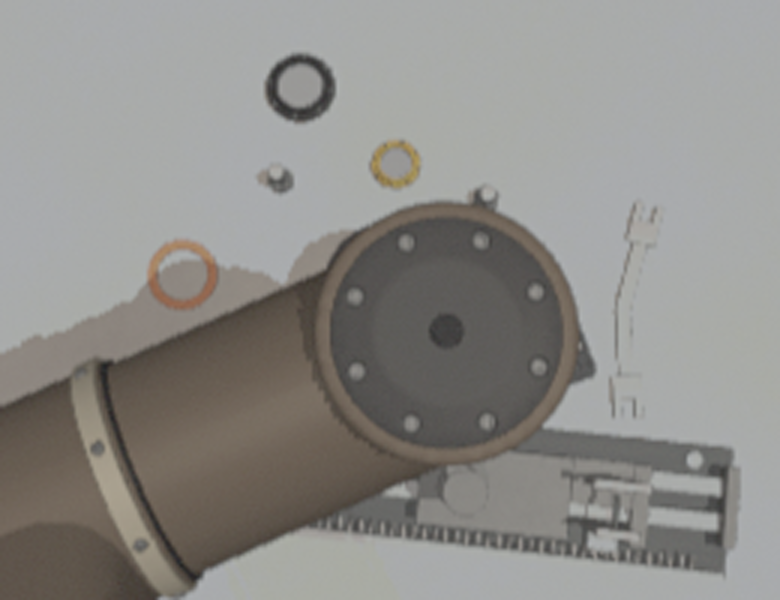

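The arm covers the lens in this top view; the carriage is seen unmoved with the cap at (464,490). I'll release, lift and back off to look.

Call:
{"op": "jog_arm", "data": {
  "commands": [
    [0,0,0,0],
    [0,0,0,0],
    [0,0,0,0],
    [0,0,0,0],
    [0,0,0,0],
    [0,0,0,0],
    [0,0,0,0],
    [0,0,0,0],
    [0,0,0,0],
    [0,0,0,0]
  ],
  "fingers": 60
}}

```text
clock: 12.47
tool_pos: [0.5385, 0.0152, 0.1246]
orientation: [-180.0, -0.0, -161.8]
force: [0.0, -0.5, 0.0]
opening: 0.06
```

Call:
{"op": "jog_arm", "data": {
  "commands": [
    [0,0,15,0],
    [0,0,20,0],
    [0,0,25,0],
    [0,0,30,0],
    [0,0,15,0],
    [0,30,0,0],
    [-8,40,0,0],
    [-8,40,0,0],
    [-8,40,0,0],
    [-8,40,0,0]
  ]
}}

```text
clock: 13.3
tool_pos: [0.5058, 0.2067, 0.2299]
orientation: [180.0, 0.0, -161.8]
force: [0.5, 0.8, -0.1]
opening: 0.0599
```

Call:
{"op": "jog_arm", "data": {
  "commands": [
    [-10,38,0,0],
    [-10,38,0,0],
    [-10,38,0,0],
    [-10,38,0,0],
    [-10,38,0,0],
    [-10,38,0,0],
    [0,0,0,0],
    [0,0,0,0],
    [0,0,0,0],
    [0,0,0,0]
  ]
}}

```text
clock: 14.13
tool_pos: [0.4467, 0.4324, 0.2296]
orientation: [-180.0, -0.0, -161.8]
force: [0.4, -0.7, -0.2]
opening: 0.0597
```

```bash
python3 - <<'E'
from h import *
o=get_obs();print(o['tool_pos'],o['clock'])
s=snap('top','top7');t=snap('scene','scene7')
g=s['image'][110:310,140:400,::-1]; g=(255*(g/255.)**0.6).astype(np.uint8);cv2.imwrite('pics/t7b.png',cv2.resize(g,None,fx=3,fy=3,interpolation=cv2.INTER_CUBIC))
g=t['image'][110:340,130:400,::-1]; g=(255*(g/255.)**0.5).astype(np.uint8)
cv2.imwrite('pics/s7b.png',cv2.resize(g,None,fx=2.6,fy=2.6,interpolation=cv2.INTER_CUBIC))
E
```

```text
[0.44668816 0.43239351 0.22956003] 14.1333
```

View pics/t7b.png

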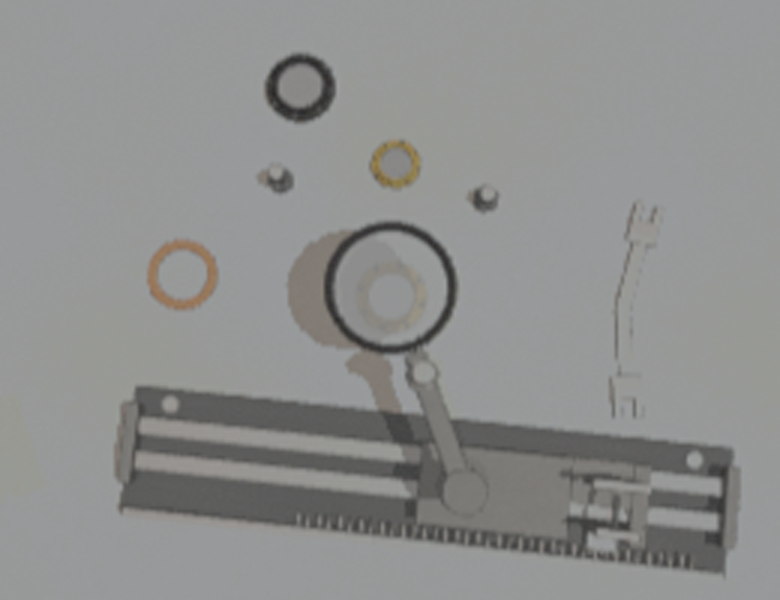

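View pics/s7b.png

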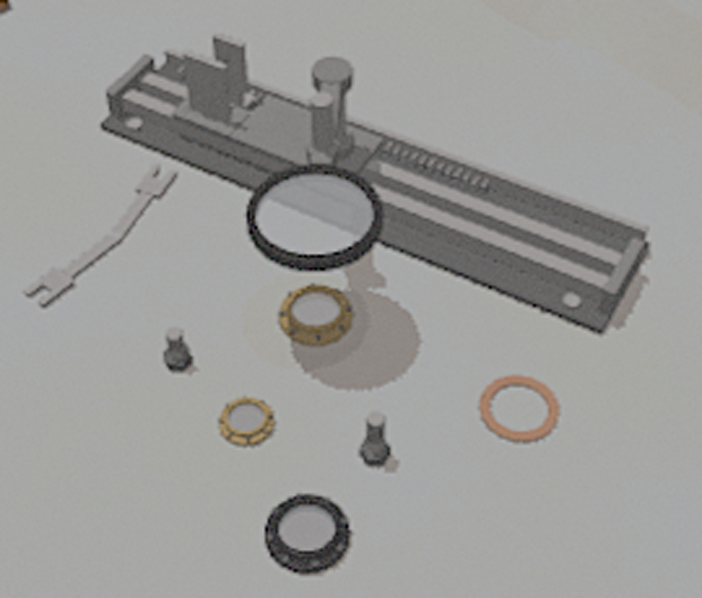

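```bash
python3 - <<'E'
from h import *
s=load('top7');t=load('scene7')
L=onz(s,391/3+139.67,287.5/3+109.67,.112);B=onz(s,391/3+139.67,297/3+109.67,.010)
print('top',L,B,1e3*np.hypot(*(L-B)[:2]))
L2=onz(t,130-.3+315/2.6,110-.3+214/2.6,.112);B2=onz(t,130-.3+316/2.6,110-.3+316/2.6,.007)
print('scene',L2,B2,1e3*np.hypot(*(L2-B2)[:2]))
# unmoved check: before/after differences of parts
a=load('top0')['image'].astype(int);b=s['image'].astype(int)
for nm,(u,v) in dict(gask=(201,201),small=(272,165),black=(240,139),b1=(232,169),b2=(302,176),wr=(350,215)).items():
    r=30 if nm=='wr' else 14; print(nm,np.abs(a-b)[v-r:v+r,u-r:u+r].mean().round(2))
E
```

```text
top [0.59878282 0.03488777 0.112     ] [0.60135801 0.03513399 0.01      ] 2.586928644520565
scene [0.6053385  0.03706418 0.112     ] [0.60816202 0.03641275 0.007     ] 2.8976989709583196
gask 0.86
small 0.86
black 0.99
b1 0.87
b2 0.92
wr 0.89
```

Both views put the lens 2.6–2.9 mm from the bezel centre, against 12 mm of margin. The other parts have not moved, so I'm handing in.

```bash
python3 -c "
from h import *
print(close_job())"
```

```text
the job is handed in; nothing more can be done
None
```

The magnifier is set up over the large brass bezel, and the job was handed in at about 14 s on the robot's clock.

**What I did:** I squeezed the lock tab home (finger opening 30 mm) and kept it squeezed while sliding the carriage along the rail's -y. I then let the tab go so the slide locked. Next I gripped the knob, swung the lens arm about 46°, released it and backed well clear.

**Last checks:**
- **Slide lock:** the carriage moved 87.6 mm as measured, which fits 11 rack steps of 8 mm. The wrist view straight after release showed the tab back at its rest spacing. I did not repeat that close check after the swing, but the top view showed no change.
- **Lens over bezel:** the lens centre is 2.6 mm (top view) and 2.9 mm (scene view) from the bezel centre. The whole bezel stays in view up to 12 mm off.
- **Other parts:** the look-alike rings, gasket, bolts and wrench showed no change between the first and last top pictures.
- **Disagreement:** absolute positions from the scene and top cameras differed by about 7 mm. The offset between lens and bezel agreed in both. No check failed.

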